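# Point out the stray rice cake and the bowl it belongs in

## Task

One round persimmon-shaped rice cake has strayed among the long seed-shaped cakes on the steel tray: show the helper by pointing down at it with the fingertips, just above its middle, for at least two seconds. Then point in the same way, for at least two seconds, down over the middle of the steel bowl that already holds a round cake, and finish still pointing there. Touch and move nothing, and carry the hand high on the way so that it never dips over a wrong cake or the wrong bowl.

Things in the scene. Friction and masses are not known exactly. Their poses are not given: they have to be found in the camera images.
- tray: low bright steel tray fixed on the table in front of the robot's left side, 105 (x) by 345 (y) by 12 mm high, inner floor 3 mm above the table. Four cakes lie on it in one row along its y, about 80 mm apart. Origin: centre of its underside.
- round_stray: the stray: round purple persimmon-shaped rice cake with dark leaves on top, 48 mm across, 40 mm high, lying in any of the four places on the tray (its top about 43 mm above the table). Origin: centre of its underside; z up.
- long_1: long seed-shaped purple rice cake lying on the tray, about 58 long (its own y), 43 wide (x) and 24 mm high. Origin: centre of its underside.
- long_2: long seed-shaped purple rice cake lying on the tray, about 61 long (its own y), 43 wide (x) and 23 mm high. Origin: centre of its underside.
- long_3: long seed-shaped purple rice cake lying on the tray, about 62 long (its own y), 40 wide (x) and 24 mm high. Origin: centre of its underside.
- bowl_round: loose steel bowl, 154 mm across the rim, 50 mm high, on the robot's right side; it is the one with a round persimmon-shaped cake in it. The two bowls are alike and may stand either way round. Origin: centre of its underside.
- bowl_long: the other, identical steel bowl (154 mm across, 50 mm high), with a long seed-shaped cake in it. Origin: centre of its underside.
- round_sample: round persimmon-shaped cake with leaves, 49 mm across, 38 mm high, resting on the floor of its bowl (its top about 42 mm above the table, below the rim). Origin: centre of its underside.
- long_sample: long seed-shaped purple cake, 62 by 40 by 24 mm, resting on the floor of its bowl. Origin: centre of its underside.
- stamp: bystander: white spring plunger stamp, 46 mm across, 43 mm high, standing behind the bowls. Origin: centre of its underside.

How it is judged:
By the outcome, as a careful person would: the job done as asked, in the order asked, and still so for the second after the job is handed in, with the robot touching nothing.
It also fails if it takes over 48 s, if anything falls off the work surface, if the arm or the gripper's body presses on something with over 40 N, if the wrist force passes 120 N, or if a joint passes its speed limit or range.

## Robot

A 6-joint arm with a two-finger parallel gripper is mounted at the origin on a cart in front of the work surface, level with it; the furniture and walls round the work are solid. World frame = base frame: x ahead of the robot, y to its left, z up, the work surface at z = 0. Lengths are in m, angles in rad, forces in N, time in s.
With the tool pointing down it reaches from about 0.35 to 0.8 m from the base axis. Payload 7.3 kg.
Tool frame: the origin (TCP) lies between the finger pads, 19 mm behind the fingertips; this is the grasp point; z points along the fingers, y is the line along which they close (so a half turn about z gives the same grasp; the last joint's range is limited). The gripper opens to 85 mm and grips with 20 to 120 N. Pads are 22 mm wide; open, the fingers measure 114 mm over their backs; the gripper's body (76 mm by 85 mm) begins 54 mm behind the grasp point. The pads swing forward as they close: fully open they stand 13 mm farther back than shut.
Start: joints at [1.143, 0.342, 1.524, -0, 1.275, -0.146], TCP at [0.146, 0.504, 0.25] pointing down, gripper open.
Joint ranges: [-2.53, 2.53], [-0.77, 2.02], [0.04, 2.7], [-1, 4.14], [0.28, 2.66], [-3.11, 3.11]. Speed limits (rad/s): [2.57, 2.57, 3.14, 3.14, 3.14, 3.14].

## Interface

Orientations are given as a unit quaternion [x, y, z, w].
In Python, from workcell import reach, move_straight, movej, command_gripper, hold, solve_ik, read_state, get_image, camera_model, PlanningError, finish_job, search_frame, masks_of gives the robot as it stands. Calls block until the motion is done:
- reach(position, orientation): joint-space move of the TCP to a pose.
- move_straight(position, orientation=None, speed=0.15, max_force=None): straight line of the TCP; orientation=None keeps the orientation; speed is the mean speed in m/s. With max_force (N) it stops when the force on the tool has changed by that much, and returns True; else False.
- movej(angles): joint-space move.
- command_gripper(opening, force=None): finger opening in m; force is the grip in N (None keeps the last); returns when the fingers have stopped.
- hold(seconds).
- solve_ik(position, orientation): joint angles nearest the present ones, or None.
- read_state(): the state.
- get_image(name): name is "side" or "top"; returns (picture, depth): 480x640x3 uint8, red, green, blue; 480x640 float32, m along the optical axis (not along the pixel's ray), 0 where there is no reading.
- camera_model(name): a dict with "K" (3x3 intrinsics, pixels), "R" (3x3) and "t" (3): a world point X has camera coordinates R X + t. Camera axes: x right, y down, z forward; pixel columns grow to the right and rows downward; lengths in m; the calibration is good to about 2 mm. A picture is of the moment at which its call begins. camera_model takes no time and is no camera call.
A pose or a line that the arm cannot do raises PlanningError and nothing moves.
- finish_job(): hands the job in; it is judged then, once.
Trained networks look in the newest picture that a camera, given by its name, has taken for a name from the list of things; names that differ only in an ending like _2 or _b are one class to them, and where a whole thing is asked for, a point or a joint stands for the part that bears it (a point fixed in the world has none). Each returns a list of dicts, best first, with "confidence" (0 to 1); they miss things now and then, are a little off and sometimes report something else, mostly with a low value. They report only what shows in the picture. A call takes as long as a camera call.
- search_frame(name, camera): "rect" ([left, top, right, bottom] in pixels, round what is visible of it).
- masks_of(name, camera): "mask" (480x640 bool, what is visible of it) and "rect" ([left, top, right, bottom] in pixels, round what is visible of it).
The state is a dict: "time_s": time; "joint_positions": joint angles; "dq": joint speeds; "tau": joint torques, N m; "eef_pos": TCP position; "eef_rot": TCP orientation; "contact_force": force on the tool from outside, world axes, zero at the start; "torque": the same for the moment, N m; "grip_width": finger opening in m; "grip_force": force on a finger pad.
Only numpy, scipy, OpenCV 4.12 (cv2) and the standard library are available. Lean on these libraries where they do the work, as an engineer would, in place of code of your own. Each camera call takes 0.05 s, during which the arm holds its last target. There are 200 camera calls.

## Working session

There is one attempt and no reset: what is moved stays moved. The work goes in short steps, each a Python script; the robot and the scene stay as the last script left them, time stands still between calls to the robot, and variables do not carry over. Pictures are saved under pics/ and viewed, at most 10 in all, crops included, and the job is handed in when it is done.

```bash
mkdir -p pics; cat > h.py <<'E'
import numpy as np, cv2
from workcell import *
def world(cam, mask, d):
    m=camera_model(cam); v,u=np.nonzero(mask&(d>0)); z=d[v,u]
    P=np.linalg.inv(m["K"])@np.stack([u,v,np.ones(len(u))])*z
    return (m["R"].T@(P-np.array(m["t"])[:,None])).T
E
python3 - <<'E'
from h import *
s=read_state(); print(s["time_s"],s["eef_rot"],s["grip_width"])
for c in ("top","side"):
    im,d=get_image(c); cv2.imwrite(f"pics/{c}1.png",im[:,:,::-1])
    for n in ("round_stray","round_sample","long_1","long_sample","bowl_round","bowl_long","stamp","tray"):
        for r in masks_of(n,c)[:6]:
            if r["confidence"]<.2: continue
            P=world(c,r["mask"],d)
            if len(P)<10: continue
            lo,hi=np.percentile(P,[2,98],axis=0)
            print(c,n,round(r["confidence"],2),np.round(r["rect"]),lo.round(3),hi.round(3),((lo+hi)/2).round(3))
E
```

```text
0.0 [ 1.40429479e-01  9.90090388e-01 -7.31651682e-04 -2.24884980e-04] 0.08527917578595856
top round_stray 0.8 [201. 257. 222. 273.] [0.435 0.251 0.008] [0.474 0.292 0.045] [0.454 0.272 0.026]
top round_sample 0.71 [378. 246. 399. 266.] [ 0.455 -0.165  0.021] [ 0.495 -0.123  0.045] [ 0.475 -0.144  0.033]
top long_1 0.75 [265. 266. 289. 283.] [0.418 0.088 0.008] [0.456 0.138 0.031] [0.437 0.113 0.02 ]
top long_1 0.61 [230. 263. 257. 281.] [0.424 0.169 0.012] [0.459 0.221 0.03 ] [0.441 0.195 0.021]
top long_1 0.6 [160. 258. 188. 275.] [0.435 0.33  0.011] [0.473 0.384 0.031] [0.454 0.357 0.021]
top long_sample 0.69 [466. 238. 488. 261.] [ 0.47  -0.387  0.002] [ 0.508 -0.336  0.03 ] [ 0.489 -0.362  0.016]
top bowl_round 0.96 [352. 225. 423. 291.] [ 0.4   -0.217 -0.   ] [ 0.539 -0.075  0.052] [ 0.47  -0.146  0.026]
top stamp 0.67 [426. 181. 442. 200.] [ 0.615 -0.284  0.001] [ 0.653 -0.243  0.047] [ 0.634 -0.263  0.024]
top tray 0.85 [150. 245. 299. 294.] [ 0.396  0.07  -0.001] [0.502 0.405 0.016] [0.449 0.237 0.008]
side round_stray 0.91 [339. 293. 372. 320.] [0.435 0.23  0.003] [0.48  0.2
[... 279 characters left out ...]
.] [0.42  0.086 0.003] [0.459 0.138 0.027] [0.44  0.112 0.015]
side long_1 0.75 [352. 278. 377. 300.] [0.427 0.177 0.01 ] [0.46  0.223 0.027] [0.444 0.2   0.019]
side bowl_round 0.76 [318. 188. 382. 226.] [ 0.404 -0.219  0.005] [ 0.538 -0.077  0.05 ] [ 0.471 -0.148  0.028]
side bowl_round 0.23 [316. 163. 369. 192.] [ 0.425 -0.446  0.006] [ 0.56  -0.293  0.051] [ 0.492 -0.37   0.028]
side bowl_long 0.58 [317. 164. 369. 187.] [ 0.425 -0.438  0.011] [ 0.559 -0.295  0.05 ] [ 0.492 -0.366  0.031]
side stamp 0.46 [281. 182. 292. 199.] [ 0.623 -0.275  0.004] [ 0.647 -0.252  0.044] [ 0.635 -0.264  0.024]
side tray 0.93 [323. 254. 394. 374.] [0.398 0.065 0.001] [0.504 0.407 0.013] [0.451 0.236 0.007]
```

```bash
python3 - <<'E'
import cv2
a=cv2.imread("pics/top1.png")[170:310,140:500]
cv2.imwrite("pics/topc.png",cv2.resize(a,None,fx=2.2,fy=2.2,interpolation=cv2.INTER_CUBIC))
a=cv2.imread("pics/side1.png")
cv2.imwrite("pics/sidec.png",cv2.resize(a[150:390,260:440],None,fx=2.4,fy=2.4,interpolation=cv2.INTER_CUBIC))
E
```

```text
(no output)
```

View pics/topc.png

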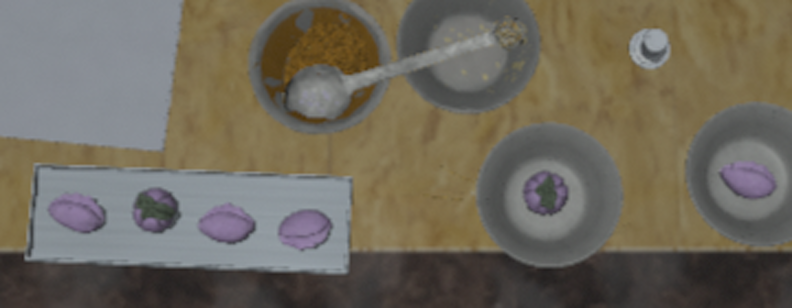

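View pics/sidec.png

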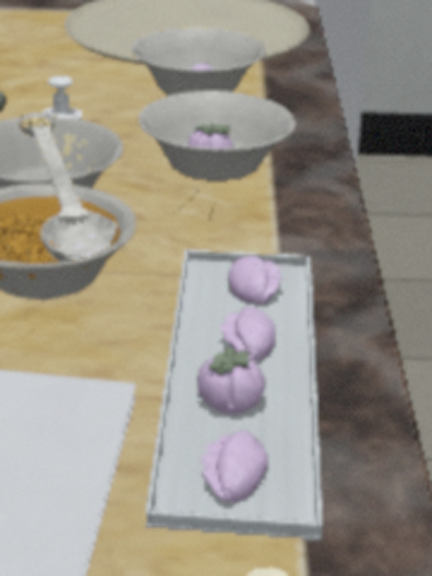

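View pics/top1.png

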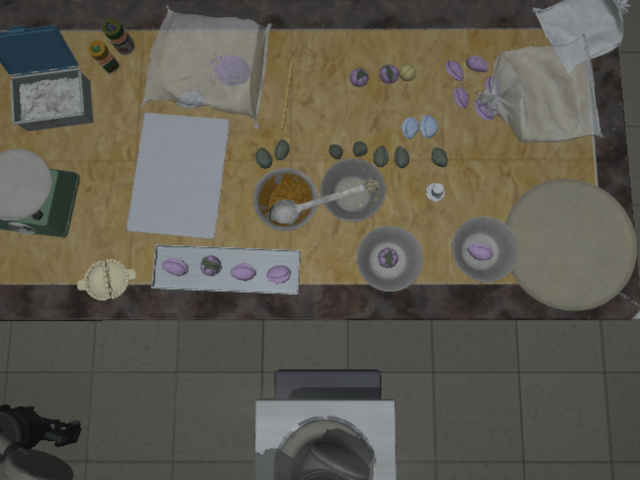

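The top view shows the leafy round stray second from the left on the tray at (210, 265). The bowl with the leafy cake is at (388, 258), and the bowl at (484, 250) holds a long cake. The network results agree with this.

```bash
python3 - <<'E'
from h import *
q=[0.14043,0.99009,0,0]
command_gripper(0.0)
move_straight([0.456,0.271,0.25],q,speed=0.15)
move_straight([0.456,0.271,0.086],q,speed=0.08)
hold(0.3)
for c in ("side","top"):
    im,d=get_image(c); cv2.imwrite(f"pics/{c}2.png",cv2.resize(im[200:360,240:460] if c=="side" else im[200:320,130:330],None,fx=3,fy=3)[:,:,::-1])
s=read_state(); print(s["time_s"],s["eef_pos"],s["grip_width"],s["contact_force"])
E
```

```text
7.0 [0.45601592 0.27101997 0.08604278] -5.7785443647837024e-05 [ 0.26767017 -0.10144512 -0.27957422]
```

View pics/side2.png

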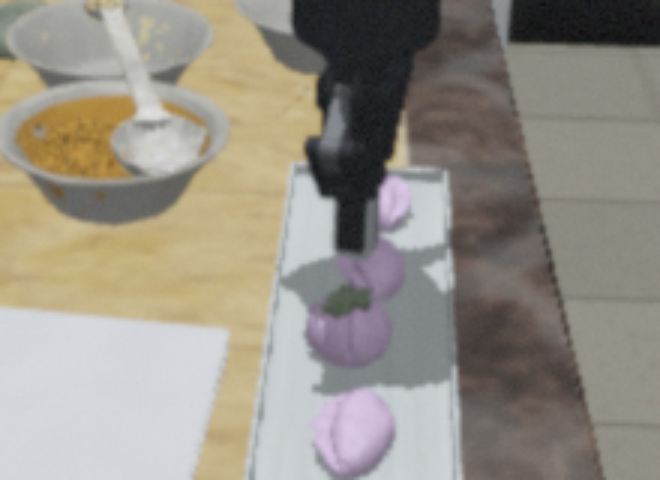

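View pics/top2.png

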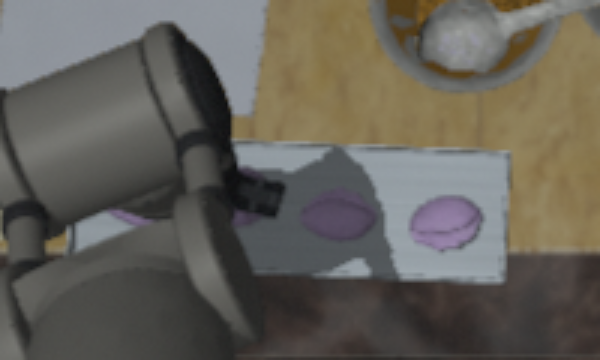

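In the side view the shut fingertips at crop (352, 252) are directly above the stray's leaves at (347, 298), with a clear gap. The neighbouring cakes have not moved. I'll hold here, then carry the hand high to the bowl.

```bash
python3 - <<'E'
from h import *
q=[0.14043,0.99009,0,0]
hold(2.7)
move_straight([0.456,0.271,0.25],q,speed=0.1)
move_straight([0.470,-0.147,0.25],q,speed=0.15)
move_straight([0.470,-0.147,0.093],q,speed=0.08)
hold(2.7)
for c in ("side","top"):
    im,d=get_image(c); cv2.imwrite(f"pics/{c}3.png",cv2.resize(im[130:300,240:460] if c=="side" else im[180:320,300:540],None,fx=3,fy=3)[:,:,::-1])
s=read_state(); print(s["time_s"],s["eef_pos"],s["grip_width"],s["contact_force"])
E
```

```text
19.3417 [ 0.46998743 -0.1469964   0.0930022 ] -7.284695963297371e-05 [-0.21520516  1.35402856 -0.42185915]
```

View pics/side3.png

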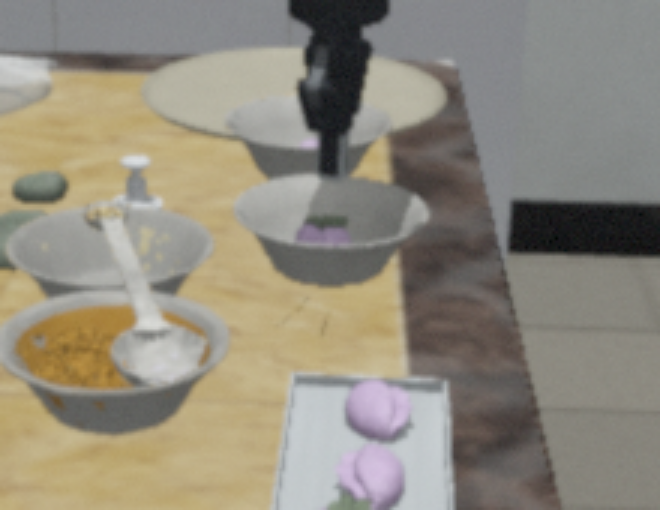

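View pics/top3.png

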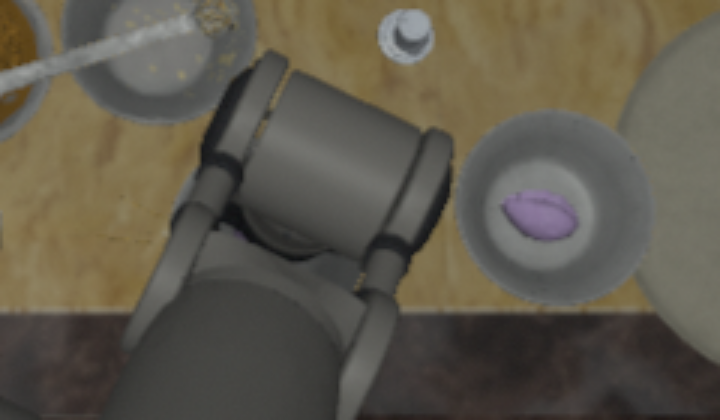

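In the side view the fingertips at crop (330, 177) are above the middle of the round cake's bowl, whose rim centre is about (333, 212). Nothing is touched, and the top view shows the other bowl undisturbed.

```bash
python3 -c "
from workcell import *
print(finish_job())"
```

```text
the job is handed in; nothing more can be done
None
```

The hand pointed at the round stray for about 3 s, then travelled high to the bowl with the round cake and pointed over its middle for over 2.5 s. I handed the job in with it still pointing there, about 19 s in, with no contact seen; no verdict was returned.

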